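Free the locked plate tray of a plate reader with the release key from the rack

TASK

The plate reader has locked its sample tray inside. Lift the red-handled release key up and off its hook on the rack, push its rod straight down through the yellow-ringed access hole in the top of the reader until the tray springs out, then pull the key out and hang it back on the hook it came from, leaving it hanging still. Leave the scoop, the spatula, the bottle and the beaker where they are.

Things in the scene. Friction and masses are not known exactly. Their poses are not given: they have to be found in the camera images.
- release_key: Key, 148 mm long, 70 to 140 g: red loop handle, steel rod below. Loop: flat frame, 44 mm wide (key's y), 58 tall (z), 8 thick (x), round an opening 30 wide, 42 tall, through which its hook passes. Origin: mid underside of the loop's top bar (8 mm thick), which rests on the hook seat; z up, axes parallel to the rack's while it hangs, on any of the three hooks.
- key_grip (a point): Centre line of the loop 13 mm below the key's origin, axes as the key. Here the loop can be gripped from above across its 44 mm width (along y), by its two plain sides; the hook then lies between the fingers.
- key_tip (a point): Lower end of the key's rod, 140 mm below the key's origin on its z axis, axes as the key. The rod is 8 mm in diameter and 90 mm long; a red collar 14 mm wide covers its uppermost 8 mm.
- rack: Fixed, left or right on the bench, turned up to 0.3 rad: white base 130 x 290 x 12 mm, two posts, steel rail along its y, 42 mm behind (+x of) the seats, top 205 mm above the bench. Three flat hooks 90 mm apart in y point to its -x (to the robot). Origin: on the bench below the middle seat.
- hook_a (a point): Middle of the seat of the hook on the rack's -y side, axes as the rack. All hooks: 16 mm wide, 5 mm thick, seat 200 mm above the bench, 18 mm long in x between an upturned tip (lip 12 mm above the seat, 5 mm thick) in front (-x) and a 5 mm step behind.
- hook_b (a point): Middle of the seat of the middle hook, like hook_a. To come off, a loop must rise 12 to 37 mm (25 is midway) and then move 30 mm or more to the rack's -x; hanging it back is the reverse.
- hook_c (a point): Middle of the seat of the hook on the rack's +y side, like hook_a.
- reader: Fixed white plate reader, a box 260 (x) x 190 (y) x 110 mm (z), on the other side of the bench from the rack, turned up to 0.3 rad. Origin: centre of its underside. The tray comes out of its front, its -x side (towards the robot).
- access_hole (a point): Mouth centre of the vertical hole in the reader's top, 110 mm above the bench, 75 mm to -x and 50 mm to +y of the reader's centre, axes as the reader; yellow ring. 17 mm wide, 2 mm chamfer. The latch plunger lies 16 mm below the mouth, sprung (2 N rising to 5 N); pushed down 9 mm (rod tip 25 mm below the mouth) it has freed the tray; it stops 12 mm down and comes back by itself.
- reader_tray (a joint): How far the tray is out, m: 0 locked in, 0.09 fully out. Once the latch is tripped a spring drives it out in about 1 s.
- tray_front (a point): Middle of the front face of the tray (grey, 144 mm wide, 34 mm tall), 48 mm above the bench; 131 mm in front (-x) of the reader's centre while the tray is in. Axes as the reader.
- scoop: Bystander: blue scoop hung on another hook by a loop handle of the same size as the key's; reaches 143 mm below its origin. Origin and axes as the key's.
- spatula: Bystander: steel spatula hung on another hook by a black loop handle of the same size as the key's; reaches 145 mm below its origin. Origin and axes as the key's.
- bottle: Bystander: amber bottle, 64 mm in diameter, 165 mm tall, standing between rack and reader. Origin: centre of its underside.
- beaker: Bystander: glass beaker, 60 mm across the rim, 70 mm tall, standing on the rear part of the reader's top. Origin: centre of its underside.
There are look-alikes about, which are no part of the job. There is more than one size of the release_key; the job needs the smallest.

How it is judged (in metres and radians):
On the way, in this order (a step that is already met when the one before it is completed fails the run):
1. the release key is off its hook (60 mm or more from where it hung) (distance of release_key from where it was at the start of the episode above 0.06 m), for 0.1 s.
2. the key's rod is in the access hole (z of key_tip in the frame of access_hole below -0.006 m and horizontal distance between key_tip and access_hole below 0.009 m).
3. the tray has sprung out (value of joint reader_tray above 0.07 m), for 0.1 s.
At the end, for the whole second after the job is handed in: The tray is out by more than 70 mm; the key hangs on its own hook again, within 15 mm of where it hung, upright within 0.2 rad and slower than 0.03 m/s; scoop, spatula, bottle and beaker are within 30 mm of their places (value of joint reader_tray above 0.07 m and distance of release_key from where it was at the start of the episode below 0.015 m and angle between release_key's own z axis and vertical below 0.2 rad and linear speed of release_key below 0.03 m/s and distance of each of scoop, spatula, bottle, beaker from where it was at the start of the episode below 0.03 m); the robot touches nothing.
It fails at once if the scoop, spatula, bottle or beaker is moved more than 30 mm (distance of any of scoop, spatula, bottle, beaker from where it was at the start of the episode above 0.03 m).
It also fails if it takes over 64 s, if anything falls off the work surface, if the arm or the gripper's body presses on something with over 40 N, if the wrist force passes 120 N, or if a joint passes its speed limit or range.

ROBOT

A 6-joint arm with a two-finger parallel gripper is mounted at the origin on the work surface. World frame = base frame: x ahead of the robot, y to its left, z up, the work surface at z = 0. Lengths are in m, angles in degrees, forces in N, time in s.
With the tool pointing down it reaches from about 0.4 to 0.825 m from the base axis. Payload 7 kg.
Tool frame: the origin (TCP) lies at the very end of the fingers, on their centre line; the grasp point (between the pads) lies 19 mm behind it; z points along the fingers, y is the line along which they close (so a half turn about z gives the same grasp; the last joint's range is limited). The gripper opens to 88 mm and grips with 3 to 60 N. Pads are 19 mm wide; open, the fingers measure 130 mm over their backs; the gripper's body (78 mm by 193 mm) begins 47 mm behind the grasp point.
Start: joints at [85.606, 20.546, 0.682, 0, -70.136, -16.507], TCP at [0.241, 0.631, 0.19] pointing down, gripper open.
Joint ranges: [-176.03, 176.03], [-82.01, 121.73], [-58.28, 71.71], [-173.87, 95.51], [-174.79, -0.11], [-173.66, 173.66]. Speed limits (degrees/s): [136.94, 136.94, 172.46, 180, 180, 180].

INTERFACE

Orientations are given as [roll, pitch, yaw] about the fixed x, y, z axes, in that order (R = Rz(yaw) Ry(pitch) Rx(roll)).
In Python, from plant import ctrl, cams, workorder gives the robot as it stands.
- The arm moves only by the tool play_rows, never from a script. Its argument "motion" is a list of rows, each an object of numbers: "x", "y", "z": the shift along the tool's x, y, z normalised to -1 to 1, where 1 is 0.025 m; "rx", "ry", "rz": the turn, a rotation vector about the tool's x, y, z normalised to -1 to 1, where 1 is 4 degrees. A call has 1 to 20 rows; each row shifts and turns the commanded pose from where the row before left it, along the tool's axes as they then stand; what a row does not reach is not made up. A row lasts 1/8 s, in which the tool goes at most 62.5 mm and 10.7 degrees, less where a joint would pass 70% of its speed; a pose out of reach is approached as far as the arm can. A call with a number of a shift or a turn outside -1 to 1 is refused whole. A call with a gripper value outside its range is refused whole. "fingers" is the opening, from -1 (shut) to 1 (fully open), set as the call begins (left out, the last holds). The fingers move at their own pace and stop on an object; the grip force is fixed at half the most. Time passes only in rows, so rows that do not move let the fingers close. It gives the time, the measured TCP pose, the force, the opening and the grip force at its end, in the units of the state.
- ctrl.get_obs(): the state, without advancing time (a new reading comes with each control period).
- cams.snapshot(name): name is "scene" or "top" or "wrist"; returns the picture (384x512x3 uint8, blue, green, red); there is no depth.
- cams.get_calibration(name): a dict with "vertical_fov" (degrees; the focal length in pixels is half the picture's height over the tangent of half this angle, whatever the lens; pixels are square), "cx", "cy" (the principal point, pixels), "k1" (the pictures are not rectified: a ray, as slopes to the right and down, at radius r is drawn at 1 + k1 r^2 times it, then the intrinsics apply), "position" and "rotation" of the camera in the world. Camera axes: x right, y up, looking along -z (the intrinsics and any distortion apply to the point x, -y, -z); pixel columns grow to the right and rows downward; lengths in m; the calibration is good to about 2 mm. A picture is of the moment at which its call begins: read the wrist's pose just before it. get_calibration takes no time and is no camera call; for the wrist camera it gives the pose at the moment of the call.
- workorder.close_job(): hands the job in; it is judged then, once.
The state is a dict: "clock": time; "joint_pos": joint angles; "qvel": joint speeds; "tau": joint torques, N m; "tool_pos": TCP position; "orientation": TCP orientation; "force": force on the tool from outside, world axes, zero at the start; "moment": the same for the moment, N m; "opening": finger opening in m; "gripper_force": force on a finger pad.
Only numpy, scipy, OpenCV 4.12 (cv2) and the standard library are available. Lean on these libraries where they do the work, as an engineer would, in place of code of your own. Each camera call takes 0.05 s, during which the arm holds its last target. There are 200 camera calls.

## Working session

There is one attempt and no reset: what is moved stays moved. The work goes in short steps, Python scripts to look and compute and a tool call to move; the robot and the scene stay as the last step left them, time stands still between calls to the robot, and variables do not carry over. Pictures are saved under pics/ and viewed, at most 10 in all, crops included, and the job is handed in when it is done.

Besides the shell and the picture viewer there is one more tool, called after "Call:" as a command line: name --argument value ..., lists and objects as JSON in quotes. play_rows: Moves the arm, as the interface text tells. Its arguments: {"type":"object","properties":{"motion":{"type":"array"},"fingers":{"type":"number"}},"required":["motion"]}

```bash
mkdir -p pics; python3 - <<'E'
from plant import ctrl,cams
import cv2,json
o=ctrl.get_obs(); print({k:o[k] for k in ('clock','tool_pos','orientation','force','opening')})
for n in ('scene','top'):
    c=cams.get_calibration(n); print(n,c)
    im=cams.snapshot(n); cv2.imwrite(f'pics/{n}0_raw.png',im)
    cv2.imwrite(f'pics/{n}0.png',cv2.resize(im,(800,600),interpolation=cv2.INTER_CUBIC))
E
```

```text
{'clock': 0.0, 'tool_pos': array([0.24063613, 0.63004904, 0.18951032]), 'orientation': array([ 1.79903063e+02, -9.23704639e-03, -2.09081289e+01]), 'force': array([0.60145497, 0.27299603, 0.60843992]), 'opening': 0.08760417507734473}
scene {'vertical_fov': 57.77343467332078, 'cx': 257.3742979043338, 'cy': 192.85194192398905, 'k1': -0.08515215295976841, 'position': array([ 1.00505806, -0.40063724,  0.72301379]), 'rotation': array([43.75316041, -1.12260862, 54.51172896])}
top {'vertical_fov': 50.935414511002264, 'cx': 252.71959552897349, 'cy': 186.88649881017287, 'k1': -0.05947524316498379, 'position': array([ 0.42669674, -0.06460832,  1.28103444]), 'rotation': array([  5.84129342,   0.54235105, -90.62259455])}
```

View pics/scene0.png

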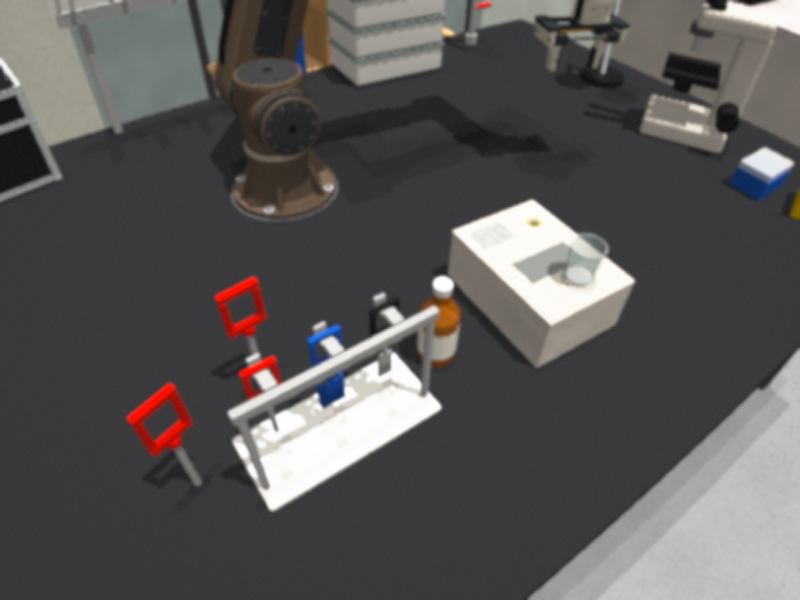

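View pics/top0.png

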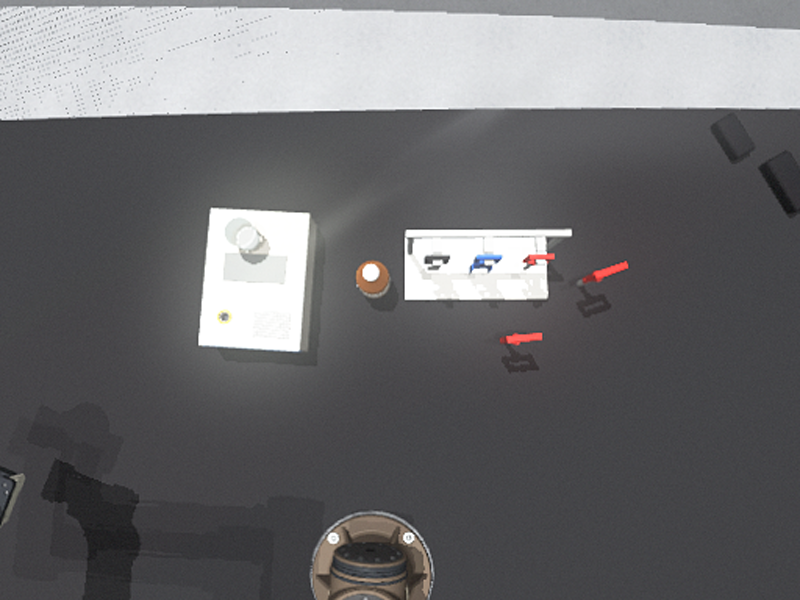

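The scene picture shows red loops at (262,378), which is hanging on the rack, and at (240,305) and (162,420), which are free-standing and larger. In the top picture they are at (540,259), (522,339) and (605,272). I choose the one hanging on the rack's −y hook and will check it in a close crop. The hole is at (224,317) in the top picture.

```bash
cat > h.py <<'E'
import numpy as np, cv2
from plant import ctrl,cams
from scipy.spatial.transform import Rotation as R
def K(c):
    f=192/np.tan(np.radians(c['vertical_fov']/2)); return np.array([[f,0,c['cx']],[0,f,c['cy']],[0,0,1.]]),np.array([c['k1'],0,0,0.])
def rot(c):
    r=np.array(c['rotation']); return R.from_euler('xyz',r,degrees=True).as_matrix() if r.shape==(3,) else r
def at_z(c,uv,z):
    k,d=K(c); p=cv2.undistortPoints(np.array(uv,float).reshape(-1,1,2),k,d).reshape(-1,2)
    ray=np.c_[p[:,0],-p[:,1],-np.ones(len(p))]@rot(c).T; o=np.array(c['position'])
    return o+ray*((z-o[2])/ray[:,2])[:,None]
def proj(c,P):
    k,d=K(c); q=(np.atleast_2d(P)-c['position'])@rot(c); q=q*[1,-1,-1]
    return cv2.projectPoints(q.reshape(-1,1,3),np.zeros(3),np.zeros(3),k,d)[0].reshape(-1,2)
E
python3 - <<'E'
from h import *
t=cv2.imread('pics/top0_raw.png'); s=cv2.imread('pics/scene0_raw.png')
a=cv2.resize(t[138:200,250:390],None,fx=5.7,fy=5.7,interpolation=cv2.INTER_CUBIC)[:,:800]
b=cv2.resize(t[125:230,120:210],(257,300),interpolation=cv2.INTER_CUBIC)
cc=cv2.resize(s[170:270,130:290],(480,300),interpolation=cv2.INTER_CUBIC)
out=np.zeros((600,800,3),np.uint8); a=a[:300]; out[:a.shape[0],:a.shape[1]]=a; out[300:600,:257]=b; out[300:,260:740]=cc
cv2.imwrite('pics/crop1.png',out); print(a.shape)
c=cams.get_calibration('top')
f=.64
# rail ends (top), reader corners top
print(at_z(c,np.array([[405,233],[571,233]])*f,.205)); print(at_z(c,np.array([[210,208],[309,213],[300,351],[199,346],[224,317]])*f,.11))
E
```

```text
(300, 798, 3)
[[ 0.6395691  -0.07430099  0.205     ]
 [ 0.63638045 -0.36291654  0.205     ]]
[[0.71228694 0.29695384 0.11      ]
 [0.69941623 0.10666406 0.11      ]
 [0.43857628 0.12257607 0.11      ]
 [0.44948142 0.31251203 0.11      ]
 [0.50332031 0.26600329 0.11      ]]
```

View pics/crop1.png

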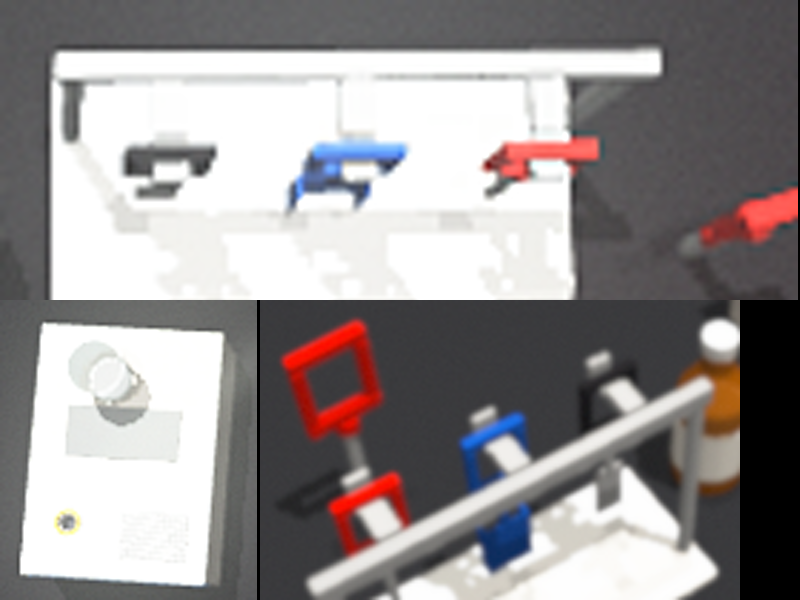

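The crop confirms the smaller red loop hanging on the −y hook (hook_a), crop pixel about (550,150). The blue scoop is on hook_b and the black spatula on hook_c, and the two look-alikes stand on the bench with bigger loops.

```bash
python3 - <<'E'
from h import *
from scipy.optimize import least_squares
np.set_printoptions(precision=4,suppress=True)
c=cams.get_calibration('top'); s=cams.get_calibration('scene'); w=cams.get_calibration('wrist')
g=lambda x,y:(250+x/5.7,138+y/5.7)
print('key bar top', at_z(c,[g(550,150),g(503,150),g(598,149)],.208))
print('blue',at_z(c,[g(360,152)],.208),'black',at_z(c,[g(170,157)],.208))
print('rail',at_z(c,[g(53,65),g(660,62)],.205))
print('scene key',at_z(s,[(165.7,235)],.208))
def tri(a,b): return least_squares(lambda P:np.r_[proj(c,P)[0]-a,proj(s,P)[0]-b],[.5,-.3,.1]).x
f=.64
# big key top bars
print('K1',tri(np.array([522,338])*f,np.array([237,286])*f),'K2',tri(np.array([607,271])*f,np.array([152,400])*f))
print('bottle',at_z(c,[np.array([370,271])*f],.165))
o=ctrl.get_obs();Rt=R.from_euler('xyz',o['orientation'],degrees=True).as_matrix()
print('wristcam in tool',Rt.T@(np.array(w['position'])-o['tool_pos']),'\n',Rt.T@rot(w), w['vertical_fov'])
E
```

```text
key bar top [[ 0.5947 -0.309   0.208 ]
 [ 0.595  -0.2867  0.208 ]
 [ 0.595  -0.3318  0.208 ]]
blue [[ 0.5948 -0.2189  0.208 ]] black [[ 0.5934 -0.1292  0.208 ]]
rail [[ 0.6388 -0.0746  0.205 ]
 [ 0.637  -0.3639  0.205 ]]
scene key [[ 0.6014 -0.3073  0.208 ]]
K1 [ 0.4555 -0.272   0.2035] K2 [ 0.5691 -0.4274  0.1997]
bottle [[ 0.5793 -0.0112  0.165 ]]
wristcam in tool [ 0.08   -0.0004 -0.195 ] 
 [[-0.0008  0.9543  0.2988]
 [ 1.      0.0006  0.0005]
 [ 0.0002  0.2988 -0.9543]] 67.17773843505464
```

Call:
play_rows --motion '[{"rz": -1,"z": -0.24},{"rz": -1,"z": -0.24},{"rz": -1,"z": -0.24},{"rz": -1,"z": -0.24},{"rz": -1,"z": -0.24},{"rz": -0.23},{"x": 0.75,"y": 0.98},{"x": 0.75,"y": 0.98},{"x": 0.75,"y": 0.98},{"x": 0.75,"y": 0.98},{"x": 0.75,"y": 0.98},{"x": 0.75,"y": 0.98},{"x": 0.75,"y": 0.98},{"x": 0.75,"y": 0.98},{"x": 0.75,"y": 0.98},{"x": 0.75,"y": 0.98},{"x": 0.75,"y": 0.98},{"x": 0.75,"y": 0.98},{"x": 0.75,"y": 0.98},{"x": 0.75,"y": 0.98}]' --fingers 0.36

```text
$.motion[0]: bad value
```

Call:
play_rows --motion '[{"x": 0,"y": 0,"z": -0.24,"rx": 0,"ry": 0,"rz": -1},{"x": 0,"y": 0,"z": -0.24,"rx": 0,"ry": 0,"rz": -1},{"x": 0,"y": 0,"z": -0.24,"rx": 0,"ry": 0,"rz": -1},{"x": 0,"y": 0,"z": -0.24,"rx": 0,"ry": 0,"rz": -1},{"x": 0,"y": 0,"z": -0.24,"rx": 0,"ry": 0,"rz": -1},{"x": 0,"y": 0,"z": 0,"rx": 0,"ry": 0,"rz": -0.23},{"x": 0.75,"y": 0.98,"z": 0,"rx": 0,"ry": 0,"rz": 0},{"x": 0.75,"y": 0.98,"z": 0,"rx": 0,"ry": 0,"rz": 0},{"x": 0.75,"y": 0.98,"z": 0,"rx": 0,"ry": 0,"rz": 0},{"x": 0.75,"y": 0.98,"z": 0,"rx": 0,"ry": 0,"rz": 0},{"x": 0.75,"y": 0.98,"z": 0,"rx": 0,"ry": 0,"rz": 0},{"x": 0.75,"y": 0.98,"z": 0,"rx": 0,"ry": 0,"rz": 0},{"x": 0.75,"y": 0.98,"z": 0,"rx": 0,"ry": 0,"rz": 0},{"x": 0.75,"y": 0.98,"z": 0,"rx": 0,"ry": 0,"rz": 0},{"x": 0.75,"y": 0.98,"z": 0,"rx": 0,"ry": 0,"rz": 0},{"x": 0.75,"y": 0.98,"z": 0,"rx": 0,"ry": 0,"rz": 0},{"x": 0.75,"y": 0.98,"z": 0,"rx": 0,"ry": 0,"rz": 0},{"x": 0.75,"y": 0.98,"z": 0,"rx": 0,"ry": 0,"rz": 0},{"x": 0.75,"y": 0.98,"z": 0,"rx": 0,"ry": 0,"rz": 0},{"x": 0.75,"y": 0.98,"z": 0,"rx": 0,"ry": 0,"rz": 0}]' --fingers 0.36

```text
clock: 2.6
tool_pos: [0.5041, 0.2855, 0.2207]
orientation: [-180.0, -0.0, -0.0]
force: [0.9, 0.4, 0.2]
opening: 0.0598
gripper_force: 0.0
```

```bash
python3 - <<'E'
from h import *
np.set_printoptions(precision=4,suppress=True)
c=cams.get_calibration('wrist'); im=cams.snapshot('wrist'); print(ctrl.get_obs()['tool_pos'])
hsv=cv2.cvtColor(im,cv2.COLOR_BGR2HSV); m=cv2.inRange(hsv,(20,110,90),(35,255,255))
n,l,st,ce=cv2.connectedComponentsWithStats(cv2.morphologyEx(m,cv2.MORPH_CLOSE,np.ones((5,5))))
for i in range(1,n):
    if st[i,4]>30:
        cs=np.argwhere(l==i)[:,::-1].astype(np.float32); h=cv2.convexHull(cs); e=cv2.fitEllipse(h)
        print(st[i],ce[i],e,at_z(c,[e[0]],.11))
cv2.imwrite('pics/w1_raw.png',im); cv2.imwrite('pics/w1.png',cv2.resize(im,(800,600)))
E
```

```text
[0.5055 0.2833 0.2206]
[260 163  26  25 216] [272.5602 175.2593] ((272.7142333984375, 175.42535400390625), (24.872901916503906, 25.325891494750977), 80.59571838378906) [[0.5048 0.268  0.11  ]]
[357 254  15  47 334] [366.3413 278.8802] ((363.4522705078125, 278.3254089355469), (16.33098030090332, 48.49814224243164), 177.17001342773438) [[0.3735 0.1536 0.11  ]]
[141 263   7  37 117] [143.1453 283.0684] ((145.62950134277344, 281.0482482910156), (9.762158393859863, 36.28533172607422), 0.9662085175514221) [[0.3698 0.4235 0.11  ]]
[409 310  62   8 235] [447.2128 312.5191] ((444.81890869140625, 311.9437255859375), (6.964113235473633, 77.1059799194336), 94.3486099243164) [[0.3206 0.0396 0.11  ]]
```

View pics/w1.png

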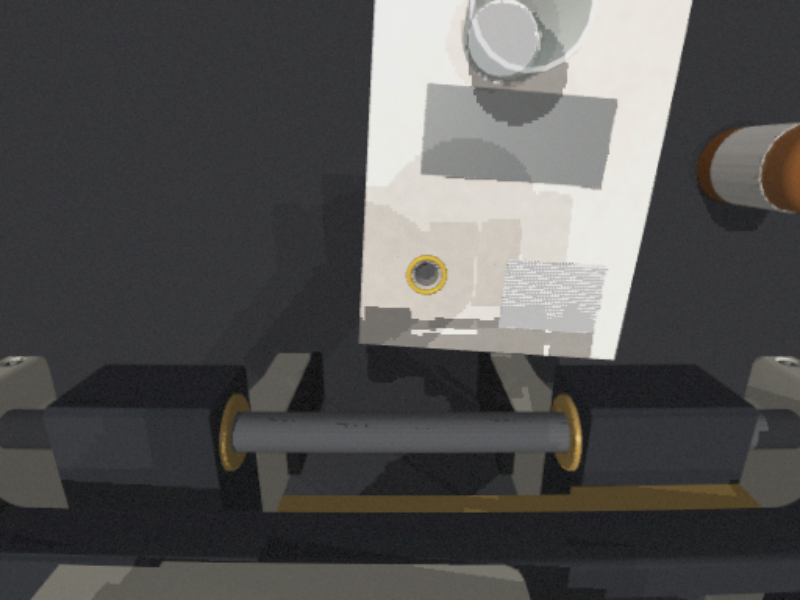

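The wrist picture shows the ringed hole at (427,275), the bottle at the right edge and the beaker behind it. The hole is at about (0.504, 0.267). Next, to the key.

Call:
play_rows --motion '[{"x": 0.15,"y": 1,"z": -0.1,"rx": 0,"ry": 0,"rz": 0},{"x": 0.15,"y": 1,"z": -0.1,"rx": 0,"ry": 0,"rz": 0},{"x": 0.15,"y": 1,"z": -0.1,"rx": 0,"ry": 0,"rz": 0},{"x": 0.15,"y": 1,"z": -0.1,"rx": 0,"ry": 0,"rz": 0},{"x": 0.15,"y": 1,"z": -0.1,"rx": 0,"ry": 0,"rz": 0},{"x": 0.15,"y": 1,"z": -0.1,"rx": 0,"ry": 0,"rz": 0},{"x": 0.15,"y": 1,"z": -0.1,"rx": 0,"ry": 0,"rz": 0},{"x": 0.15,"y": 1,"z": -0.1,"rx": 0,"ry": 0,"rz": 0},{"x": 0.15,"y": 1,"z": -0.1,"rx": 0,"ry": 0,"rz": 0},{"x": 0.15,"y": 1,"z": -0.1,"rx": 0,"ry": 0,"rz": 0},{"x": 0.15,"y": 1,"z": -0.1,"rx": 0,"ry": 0,"rz": 0},{"x": 0.15,"y": 1,"z": -0.1,"rx": 0,"ry": 0,"rz": 0},{"x": 0.15,"y": 1,"z": -0.1,"rx": 0,"ry": 0,"rz": 0},{"x": 0.15,"y": 1,"z": -0.1,"rx": 0,"ry": 0,"rz": 0},{"x": 0.15,"y": 1,"z": -0.1,"rx": 0,"ry": 0,"rz": 0},{"x": 0.15,"y": 1,"z": -0.1,"rx": 0,"ry": 0,"rz": 0},{"x": 0.15,"y": 1,"z": -0.1,"rx": 0,"ry": 0,"rz": 0},{"x": 0.15,"y": 1,"z": -0.1,"rx": 0,"ry": 0,"rz": 0},{"x": 0.15,"y": 1,"z": -0.1,"rx": 0,"ry": 0,"rz": 0},{"x": 0.15,"y": 1,"z": -0.1,"rx": 0,"ry": 0,"rz": 0}]'

```text
clock: 5.15
tool_pos: [0.5776, -0.2139, 0.2709]
orientation: [-180.0, -0.0, -0.0]
force: [0.6, 0.1, -0.0]
opening: 0.0595
gripper_force: 0.0
```

Call:
play_rows --motion '[{"x": 0,"y": 0.93,"z": 0,"rx": 0,"ry": 0,"rz": 0},{"x": 0,"y": 0.93,"z": 0,"rx": 0,"ry": 0,"rz": 0},{"x": 0,"y": 0.93,"z": 0,"rx": 0,"ry": 0,"rz": 0},{"x": 0,"y": 0.93,"z": 0,"rx": 0,"ry": 0,"rz": 0},{"x": 0,"y": 0,"z": 0,"rx": 0,"ry": 0,"rz": 0},{"x": 0,"y": 0,"z": 0,"rx": 0,"ry": 0,"rz": 0}]'

```text
clock: 5.9
tool_pos: [0.5783, -0.3055, 0.2705]
orientation: [-180.0, 0.0, -0.0]
force: [-0.1, -0.3, 0.2]
opening: 0.0597
gripper_force: 0.0
```

```bash
python3 - <<'E'
from h import *
np.set_printoptions(precision=4,suppress=True)
c=cams.get_calibration('wrist'); im=cams.snapshot('wrist'); o=ctrl.get_obs(); print(o['tool_pos'],o['orientation'])
# predicted key points
k=np.array([[.595,-.309-.022,.208],[.595,-.309+.022,.208],[.595,-.309,.208]])
print(proj(c,k))
hsv=cv2.cvtColor(im,cv2.COLOR_BGR2HSV); m=cv2.inRange(hsv,(0,150,80),(8,255,255))|cv2.inRange(hsv,(172,150,80),(180,255,255))
n,l,st,ce=cv2.connectedComponentsWithStats(m)
print([(st[i],ce[i]) for i in range(1,n) if st[i,4]>40])
cv2.imwrite('pics/w2_raw.png',im); cv2.imwrite('pics/w2.png',cv2.resize(im,(800,600),interpolation=cv2.INTER_CUBIC))
E
```

```text
[ 0.5784 -0.3052  0.2706] [-179.9919   -0.0055    0.0195]
[[284.6684 171.6663]
 [236.6315 171.7021]
 [260.6518 171.6801]]
[(array([236, 156,  47,  19, 638], dtype=int32), array([258.7382, 166.7915])), (array([ 334,  163,   84,   46, 1979], dtype=int32), array([374.4907, 184.3765])), (array([209, 248,  47,  16, 485], dtype=int32), array([233.6598, 257.5979])), (array([199, 290,  57,  13, 607], dtype=int32), array([225.7364, 294.9918]))]
```

View pics/w2.png

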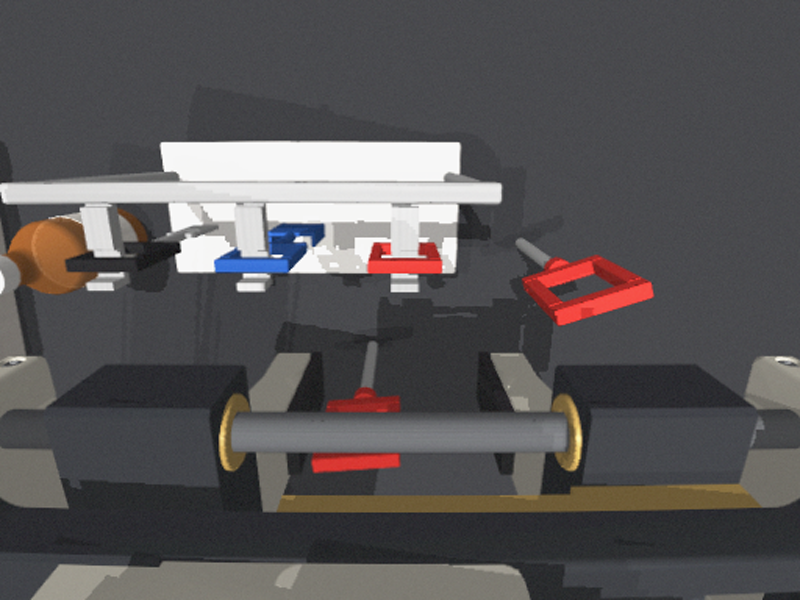

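The wrist picture shows the hanging key's loop at (405,258) with the hook lip below it at (405,285). The look-alikes are at (588,290) and (360,430), both clear of the fingers. Refined key position: (0.597, −0.308). I'm descending now.

Call:
play_rows --motion '[{"x": 0.75,"y": 0.11,"z": 0,"rx": 0,"ry": 0,"rz": 0},{"x": 0,"y": 0,"z": 0.6,"rx": 0,"ry": 0,"rz": 0},{"x": 0,"y": 0,"z": 0.6,"rx": 0,"ry": 0,"rz": 0},{"x": 0,"y": 0,"z": 0.6,"rx": 0,"ry": 0,"rz": 0},{"x": 0,"y": 0,"z": 0.6,"rx": 0,"ry": 0,"rz": 0},{"x": 0,"y": 0,"z": 0.6,"rx": 0,"ry": 0,"rz": 0},{"x": 0,"y": 0,"z": 0.6,"rx": 0,"ry": 0,"rz": 0},{"x": 0,"y": 0,"z": 0.5,"rx": 0,"ry": 0,"rz": 0},{"x": 0,"y": 0,"z": 0,"rx": 0,"ry": 0,"rz": 0},{"x": 0,"y": 0,"z": 0,"rx": 0,"ry": 0,"rz": 0}]'

```text
clock: 7.2
tool_pos: [0.5977, -0.3083, 0.1685]
orientation: [180.0, -0.0, 0.0]
force: [0.3, 0.4, 0.1]
opening: 0.0597
gripper_force: 0.0
```

```bash
python3 - <<'E'
from h import *
a=cams.snapshot('wrist'); b=cams.snapshot('scene')
o=np.zeros((600,800,3),np.uint8)
o[:300,:400]=cv2.resize(a,(400,300)); o[:300,400:]=cv2.resize(b[150:285,100:280],(400,300),interpolation=cv2.INTER_CUBIC)
o[300:,:400]=cv2.resize(a[130:310,160:400],(400,300),interpolation=cv2.INTER_CUBIC)
cv2.imwrite('pics/g1.png',o); print(ctrl.get_obs()['tool_pos'],ctrl.get_obs()['force'])
E
```

```text
[ 0.59780781 -0.3082338   0.16873882] [ 0.01053975  1.14962294 -0.61559687]
```

View pics/g1.png

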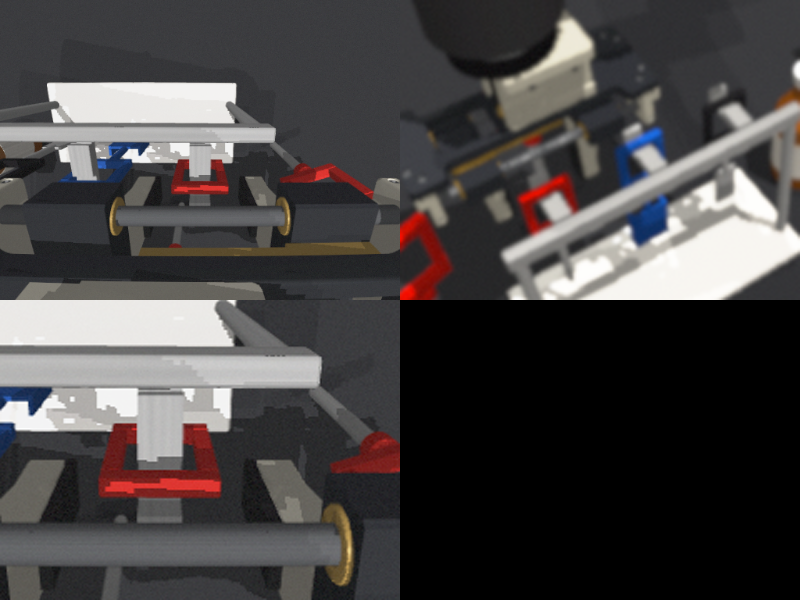

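```bash
python3 - <<'E'
from h import *
np.set_printoptions(precision=1,suppress=True)
w=cams.get_calibration('wrist'); s=cams.get_calibration('scene')
t=ctrl.get_obs()['tool_pos']
P=np.array([t,t+[0,.030,0],t-[0,.030,0],[t[0],-.308,.208],[t[0],-.308-.022,.208],[t[0],-.308+.022,.208]])
pw=proj(w,P); ps=proj(s,P)
print('wrist crop',(pw-[160,130])*[400/240,300/180]+[0,300]); print('scene crop',(ps-[100,150])*[400/180,300/135]+[400,0])
print('1cm x moves', np.diff(proj(w,[P[3],P[3]+[.01,0,0]])*[400/240],axis=0),np.diff(proj(s,[P[3],P[3]+[.01,0,0]])*[400/180],axis=0))
E
```

```text
wrist crop [[161.8 441.2]
 [ 93.  441.2]
 [230.5 441.2]
 [161.6 482.9]
 [222.9 482.8]
 [100.3 482.9]]
scene crop [[551.1 213.9]
 [582.  198.1]
 [519.2 230.2]
 [543.3 186.4]
 [518.8 198.5]
 [567.2 174.5]]
1cm x moves [[  0.  -25.6]] [[5.2 8.1]]
```

```bash
python3 - <<'E'
from h import *
a=cams.snapshot('wrist'); b=cams.snapshot('scene'); cv2.imwrite('pics/g2w.png',a); cv2.imwrite('pics/g2s.png',b)
gm=lambda i:(255*(i/255.)**.45).astype(np.uint8)
o=np.zeros((600,800,3),np.uint8)
o[:,:400]=gm(cv2.resize(a[160:310,200:300],(400,600),interpolation=cv2.INTER_CUBIC)); o[:,400:]=gm(cv2.resize(b[200:275,130:180],(400,600),interpolation=cv2.INTER_CUBIC))
cv2.imwrite('pics/g2.png',o)
E
```

```text
(no output)
```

View pics/g2.png

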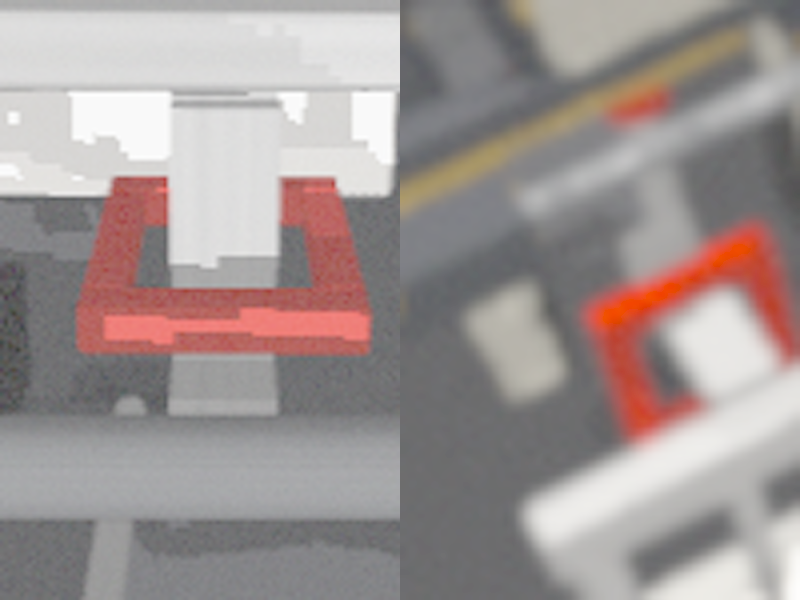

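Call:
play_rows --motion '[{"x": 0,"y": 0,"z": 0,"rx": 0,"ry": 0,"rz": 0},{"x": 0,"y": 0,"z": 0,"rx": 0,"ry": 0,"rz": 0},{"x": 0,"y": 0,"z": 0,"rx": 0,"ry": 0,"rz": 0},{"x": 0,"y": 0,"z": 0,"rx": 0,"ry": 0,"rz": 0},{"x": 0,"y": 0,"z": 0,"rx": 0,"ry": 0,"rz": 0}]' --fingers -1

```text
clock: 8.02
tool_pos: [0.5975, -0.3081, 0.1681]
orientation: [180.0, -0.0, 0.0]
force: [-0.9, 0.3, 1.1]
opening: 0.0421
gripper_force: 30.0
```

Call:
play_rows --motion '[{"x": 0,"y": 0,"z": -0.25,"rx": 0,"ry": 0,"rz": 0},{"x": 0,"y": 0,"z": -0.25,"rx": 0,"ry": 0,"rz": 0},{"x": 0,"y": 0,"z": -0.25,"rx": 0,"ry": 0,"rz": 0},{"x": 0,"y": 0,"z": -0.25,"rx": 0,"ry": 0,"rz": 0},{"x": 0,"y": 0,"z": 0,"rx": 0,"ry": 0,"rz": 0},{"x": -0.4,"y": 0,"z": 0,"rx": 0,"ry": 0,"rz": 0},{"x": -0.4,"y": 0,"z": 0,"rx": 0,"ry": 0,"rz": 0},{"x": -0.4,"y": 0,"z": 0,"rx": 0,"ry": 0,"rz": 0},{"x": -0.4,"y": 0,"z": 0,"rx": 0,"ry": 0,"rz": 0},{"x": -0.4,"y": 0,"z": 0,"rx": 0,"ry": 0,"rz": 0},{"x": -0.4,"y": 0,"z": 0,"rx": 0,"ry": 0,"rz": 0},{"x": 0,"y": 0,"z": -0.5,"rx": 0,"ry": 0,"rz": 0},{"x": 0,"y": 0,"z": -0.7,"rx": 0,"ry": 0,"rz": 0},{"x": 0,"y": 0,"z": -0.7,"rx": 0,"ry": 0,"rz": 0},{"x": 0,"y": 0,"z": -0.7,"rx": 0,"ry": 0,"rz": 0},{"x": 0,"y": 0,"z": -0.7,"rx": 0,"ry": 0,"rz": 0},{"x": 0,"y": 0,"z": -0.7,"rx": 0,"ry": 0,"rz": 0},{"x": 0,"y": 0,"z": -0.5,"rx": 0,"ry": 0,"rz": 0},{"x": 0,"y": 0,"z": -0.5,"rx": 0,"ry": 0,"rz": 0},{"x": 0,"y": 0,"z": 0,"rx": 0,"ry": 0,"rz": 0}]'

```text
clock: 10.52
tool_pos: [0.5378, -0.3083, 0.319]
orientation: [180.0, -0.1, 0.0]
force: [0.1, -0.2, -2.0]
opening: 0.0424
gripper_force: 30.0
```

Call:
play_rows --motion '[{"x": -0.07,"y": -0.5,"z": 0,"rx": 0,"ry": 0,"rz": 0},{"x": -0.07,"y": -1,"z": 0,"rx": 0,"ry": 0,"rz": 0},{"x": -0.07,"y": -1,"z": 0,"rx": 0,"ry": 0,"rz": 0},{"x": -0.07,"y": -1,"z": 0,"rx": 0,"ry": 0,"rz": 0},{"x": -0.07,"y": -1,"z": 0,"rx": 0,"ry": 0,"rz": 0},{"x": -0.07,"y": -1,"z": 0,"rx": 0,"ry": 0,"rz": 0},{"x": -0.07,"y": -1,"z": 0,"rx": 0,"ry": 0,"rz": 0},{"x": -0.07,"y": -1,"z": 0,"rx": 0,"ry": 0,"rz": 0},{"x": -0.07,"y": -1,"z": 0,"rx": 0,"ry": 0,"rz": 0},{"x": -0.07,"y": -1,"z": 0,"rx": 0,"ry": 0,"rz": 0},{"x": -0.07,"y": -1,"z": 0,"rx": 0,"ry": 0,"rz": 0},{"x": -0.07,"y": -1,"z": 0,"rx": 0,"ry": 0,"rz": 0},{"x": -0.07,"y": -1,"z": 0,"rx": 0,"ry": 0,"rz": 0},{"x": -0.07,"y": -1,"z": 0,"rx": 0,"ry": 0,"rz": 0},{"x": -0.07,"y": -1,"z": 0,"rx": 0,"ry": 0,"rz": 0},{"x": -0.07,"y": -1,"z": 0,"rx": 0,"ry": 0,"rz": 0},{"x": -0.07,"y": -1,"z": 0,"rx": 0,"ry": 0,"rz": 0},{"x": -0.07,"y": -1,"z": 0,"rx": 0,"ry": 0,"rz": 0},{"x": -0.05,"y": -1,"z": 0,"rx": 0,"ry": 0,"rz": 0},{"x": 0,"y": -1,"z": 0,"rx": 0,"ry": 0,"rz": 0}]'

```text
clock: 13.02
tool_pos: [0.5035, 0.1803, 0.3174]
orientation: [180.0, 0.1, 0.0]
force: [0.1, -0.7, -0.9]
opening: 0.0422
gripper_force: 30.0
```

Call:
play_rows --motion '[{"x": 0,"y": -1,"z": 0,"rx": 0,"ry": 0,"rz": 0},{"x": 0,"y": -1,"z": 0,"rx": 0,"ry": 0,"rz": 0},{"x": 0,"y": -0.7,"z": 0,"rx": 0,"ry": 0,"rz": 0},{"x": 0,"y": -0.4,"z": 0,"rx": 0,"ry": 0,"rz": 0},{"x": 0,"y": -0.4,"z": 0.8,"rx": 0,"ry": 0,"rz": 0},{"x": 0,"y": 0,"z": 0.8,"rx": 0,"ry": 0,"rz": 0},{"x": 0,"y": 0,"z": 0.6,"rx": 0,"ry": 0,"rz": 0},{"x": 0,"y": 0,"z": 0.4,"rx": 0,"ry": 0,"rz": 0},{"x": 0,"y": 0,"z": 0,"rx": 0,"ry": 0,"rz": 0},{"x": 0,"y": 0,"z": 0,"rx": 0,"ry": 0,"rz": 0},{"x": 0,"y": 0,"z": 0,"rx": 0,"ry": 0,"rz": 0}]'

```text
clock: 14.4
tool_pos: [0.5047, 0.267, 0.2537]
orientation: [-180.0, -0.1, 0.0]
force: [-0.2, 0.2, -1.1]
opening: 0.0422
gripper_force: 30.0
```

```bash
python3 - <<'E'
from h import *
np.set_printoptions(precision=4,suppress=True)
cs={n:cams.get_calibration(n) for n in('wrist','scene','top')}
im={n:cams.snapshot(n) for n in cs}
for n in im: cv2.imwrite(f'pics/h_{n}.png',im[n])
t=ctrl.get_obs()['tool_pos']; print(t,ctrl.get_obs()['orientation'])
tip=t+[0,0,.032-.14]; tip=np.array([t[0],t[1],t[2]+.032-.14]); print('tip',tip)
H=np.array([.504,.267,.11])
for n in cs: print(n,'tip',proj(cs[n],tip),'hole',proj(cs[n],H))
cw,cx=im['wrist'],proj(cs['wrist'],tip)[0].astype(int)
o=np.zeros((600,800,3),np.uint8)
def crop(i,p,w,h,f): 
    x0,y0=int(p[0]-w/2),int(p[1]-h/2); x0=max(0,min(x0,512-w)); y0=max(0,min(y0,384-h)); print('crop0',x0,y0,f); return cv2.resize(i[y0:y0+h,x0:x0+w],(w*f,h*f),interpolation=cv2.INTER_CUBIC)
o[:,:400]=crop(im['wrist'],cx,80,120,5); o[:,400:]=crop(im['scene'],proj(cs['scene'],H)[0]+[0,-15],50,75,8)
cv2.imwrite('pics/h.png',o)
E
```

```text
[0.5045 0.267  0.2533] [-179.977    -0.0215    0.0171]
tip [0.5045 0.267  0.1453]
wrist tip [[256.8698 176.846 ]] hole [[256.7668 169.7457]]
scene tip [[343.3161 131.8641]] hole [[340.8509 141.7322]]
top tip [[139.5797 201.6867]] hole [[143.0272 202.6518]]
crop0 216 116 5
crop0 315 89 8
```

View pics/h.png

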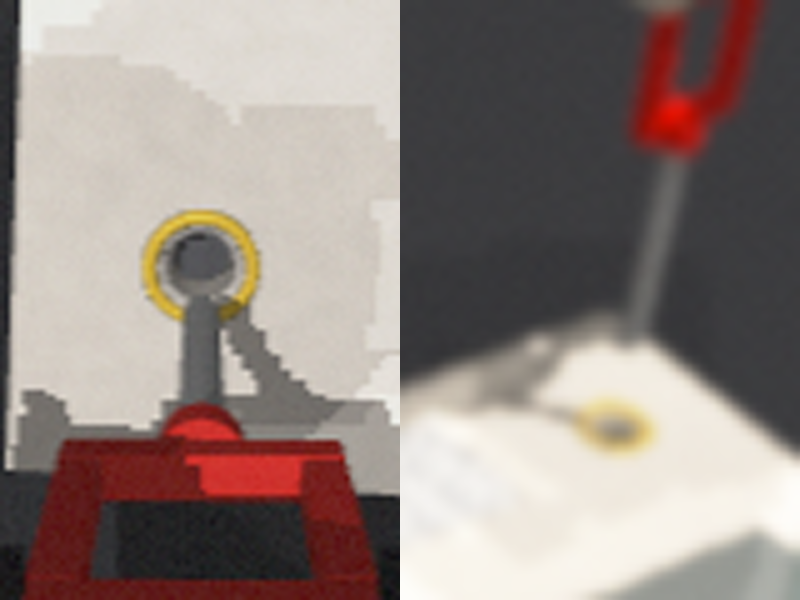

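```bash
python3 - <<'E'
from h import *
np.set_printoptions(precision=4,suppress=True)
cs={n:cams.get_calibration(n) for n in('wrist','scene','top')}
print('wrist tip',at_z(cs['wrist'],[(256.3,178.5)],.1453),'hole',at_z(cs['wrist'],[(256.2,169.2)],.11))
print('scene tip',at_z(cs['scene'],[(344,131.7)],.1453),'hole',at_z(cs['scene'],[(341.9,142.5)],.11))
E
```

```text
wrist tip [[0.5025 0.2675 0.1453]] hole [[0.5045 0.2676 0.11  ]]
scene tip [[0.505  0.2692 0.1453]] hole [[0.5083 0.267  0.11  ]]
```

Call:
play_rows --motion '[{"x": 0.1,"y": 0.02,"z": 0.3,"rx": 0,"ry": 0,"rz": 0},{"x": 0,"y": 0,"z": 0.4,"rx": 0,"ry": 0,"rz": 0},{"x": 0,"y": 0,"z": 0.3,"rx": 0,"ry": 0,"rz": 0},{"x": 0,"y": 0,"z": 0.3,"rx": 0,"ry": 0,"rz": 0},{"x": 0,"y": 0,"z": 0.2,"rx": 0,"ry": 0,"rz": 0},{"x": 0,"y": 0,"z": 0.2,"rx": 0,"ry": 0,"rz": 0},{"x": 0,"y": 0,"z": 0,"rx": 0,"ry": 0,"rz": 0},{"x": 0,"y": 0,"z": 0,"rx": 0,"ry": 0,"rz": 0}]'

```text
clock: 15.55
tool_pos: [0.5071, 0.2665, 0.2107]
orientation: [-180.0, -0.0, 0.0]
force: [-0.8, -0.2, -0.8]
opening: 0.0421
gripper_force: 30.0
```

Call:
play_rows --motion '[{"x": 0,"y": 0,"z": 0.2,"rx": 0,"ry": 0,"rz": 0},{"x": 0,"y": 0,"z": 0.2,"rx": 0,"ry": 0,"rz": 0},{"x": 0,"y": 0,"z": 0.2,"rx": 0,"ry": 0,"rz": 0},{"x": 0,"y": 0,"z": 0.18,"rx": 0,"ry": 0,"rz": 0},{"x": 0,"y": 0,"z": 0,"rx": 0,"ry": 0,"rz": 0},{"x": 0,"y": 0,"z": 0,"rx": 0,"ry": 0,"rz": 0},{"x": 0,"y": 0,"z": 0,"rx": 0,"ry": 0,"rz": 0}]'

```text
clock: 16.42
tool_pos: [0.5071, 0.2665, 0.1912]
orientation: [-180.0, -0.0, 0.0]
force: [0.4, -1.0, 3.3]
opening: 0.042
gripper_force: 30.0
```

```bash
python3 - <<'E'
from h import *
a=cams.snapshot('top'); b=cv2.imread('pics/h_top.png'); c=cams.get_calibration('top')
print(ctrl.get_obs()['force'],ctrl.get_obs()['tool_pos'])
d=cv2.absdiff(a,b).max(2)>25; ys,xs=np.nonzero(d); 
Rz=R.from_euler('z',-3.4,degrees=True).as_matrix()
P=[np.array([.5749,.2097,0])+Rz@[x,0,.065] for x in(-.14,-.18,-.215,-.24)]
p=proj(c,P); print(p); print([a[int(v),int(u)].tolist() for u,v in p],[b[int(v),int(u)].tolist() for u,v in p])
E
```

```text
[ 0.37432942 -0.05048553  3.23164628] [0.50703844 0.26645638 0.19118279]
[[162.91291339 226.19095735]
 [162.01504061 239.50342337]
 [161.23529495 251.20671398]
 [160.68193192 259.59562374]]
[[252, 253, 253], [252, 250, 248], [105, 105, 104], [80, 78, 79]] [[80, 82, 82], [69, 70, 70], [70, 69, 71], [74, 71, 71]]
```

Call:
play_rows --motion '[{"x": 0,"y": 0,"z": 0,"rx": 0,"ry": 0,"rz": 0},{"x": 0,"y": 0,"z": 0,"rx": 0,"ry": 0,"rz": 0},{"x": 0,"y": 0,"z": 0,"rx": 0,"ry": 0,"rz": 0},{"x": 0,"y": 0,"z": 0,"rx": 0,"ry": 0,"rz": 0},{"x": 0,"y": 0,"z": 0,"rx": 0,"ry": 0,"rz": 0},{"x": 0,"y": 0,"z": 0,"rx": 0,"ry": 0,"rz": 0}]'

```text
clock: 17.23
tool_pos: [0.507, 0.2664, 0.191]
orientation: [-180.0, -0.0, 0.0]
force: [0.1, -0.3, 2.9]
opening: 0.0424
gripper_force: 30.0
```

```bash
python3 - <<'E'
from h import *
a=cams.snapshot('top'); c=cams.get_calibration('top')
Rz=R.from_euler('z',-3.4,degrees=True).as_matrix()
X=np.arange(-.12,-.25,-.01); p=proj(c,[np.array([.5749,.2097,0])+Rz@[x,0,.065] for x in X])
print([(round(float(x),3),int(a[int(v),int(u)].mean())) for x,(u,v) in zip(X,p)])
E
```

```text
[(-0.12, 230), (-0.13, 212), (-0.14, 252), (-0.15, 253), (-0.16, 252), (-0.17, 251), (-0.18, 249), (-0.19, 250), (-0.2, 132), (-0.21, 209), (-0.22, 152), (-0.23, 62), (-0.24, 76)]
```

The tray is out, so I'm withdrawing the key and going back.

Call:
play_rows --motion '[{"x": 0,"y": 0,"z": -0.3,"rx": 0,"ry": 0,"rz": 0},{"x": 0,"y": 0,"z": -0.5,"rx": 0,"ry": 0,"rz": 0},{"x": 0,"y": 0,"z": -0.6,"rx": 0,"ry": 0,"rz": 0},{"x": 0,"y": 0,"z": -0.7,"rx": 0,"ry": 0,"rz": 0},{"x": 0,"y": 0,"z": -0.8,"rx": 0,"ry": 0,"rz": 0},{"x": 0,"y": 0,"z": -0.8,"rx": 0,"ry": 0,"rz": 0},{"x": 0,"y": 0,"z": -0.8,"rx": 0,"ry": 0,"rz": 0},{"x": 0,"y": 0.5,"z": -0.6,"rx": 0,"ry": 0,"rz": 0},{"x": 0.1,"y": 1,"z": 0,"rx": 0,"ry": 0,"rz": 0},{"x": 0.1,"y": 1,"z": 0,"rx": 0,"ry": 0,"rz": 0},{"x": 0.1,"y": 1,"z": 0,"rx": 0,"ry": 0,"rz": 0},{"x": 0.1,"y": 1,"z": 0,"rx": 0,"ry": 0,"rz": 0},{"x": 0.1,"y": 1,"z": 0,"rx": 0,"ry": 0,"rz": 0},{"x": 0.1,"y": 1,"z": 0,"rx": 0,"ry": 0,"rz": 0},{"x": 0.1,"y": 1,"z": 0,"rx": 0,"ry": 0,"rz": 0},{"x": 0.1,"y": 1,"z": 0,"rx": 0,"ry": 0,"rz": 0},{"x": 0.1,"y": 1,"z": 0,"rx": 0,"ry": 0,"rz": 0},{"x": 0.1,"y": 1,"z": 0,"rx": 0,"ry": 0,"rz": 0},{"x": 0.1,"y": 1,"z": 0,"rx": 0,"ry": 0,"rz": 0},{"x": 0.1,"y": 1,"z": 0,"rx": 0,"ry": 0,"rz": 0}]'

```text
clock: 19.77
tool_pos: [0.5359, -0.0483, 0.3179]
orientation: [180.0, 0.1, -0.0]
force: [0.2, 0.1, -2.4]
opening: 0.0419
gripper_force: 30.0
```

Call:
play_rows --motion '[{"x": 0,"y": 1,"z": 0,"rx": 0,"ry": 0,"rz": 0},{"x": 0,"y": 1,"z": 0,"rx": 0,"ry": 0,"rz": 0},{"x": 0,"y": 1,"z": 0,"rx": 0,"ry": 0,"rz": 0},{"x": 0,"y": 1,"z": 0,"rx": 0,"ry": 0,"rz": 0},{"x": 0,"y": 1,"z": 0,"rx": 0,"ry": 0,"rz": 0},{"x": 0,"y": 1,"z": 0,"rx": 0,"ry": 0,"rz": 0},{"x": 0,"y": 1,"z": 0,"rx": 0,"ry": 0,"rz": 0},{"x": 0,"y": 1,"z": 0,"rx": 0,"ry": 0,"rz": 0},{"x": 0,"y": 1,"z": 0,"rx": 0,"ry": 0,"rz": 0},{"x": 0,"y": 0.8,"z": 0,"rx": 0,"ry": 0,"rz": 0},{"x": 0,"y": 0.5,"z": 0,"rx": 0,"ry": 0,"rz": 0},{"x": 0,"y": 0.2,"z": 0,"rx": 0,"ry": 0,"rz": 0},{"x": 0,"y": 0,"z": 0,"rx": 0,"ry": 0,"rz": 0},{"x": 0,"y": 0,"z": 0,"rx": 0,"ry": 0,"rz": 0},{"x": 0,"y": 0,"z": 0,"rx": 0,"ry": 0,"rz": 0}]'

```text
clock: 21.65
tool_pos: [0.5373, -0.308, 0.3186]
orientation: [180.0, -0.0, 0.1]
force: [0.3, 0.2, -1.9]
opening: 0.0422
gripper_force: 30.0
```

Call:
play_rows --motion '[{"x": 0,"y": 0,"z": 0.4,"rx": 0,"ry": 0,"rz": 0},{"x": 0,"y": 0,"z": 0.7,"rx": 0,"ry": 0,"rz": 0},{"x": 0,"y": 0,"z": 0.7,"rx": 0,"ry": 0,"rz": 0},{"x": 0,"y": 0,"z": 0.7,"rx": 0,"ry": 0,"rz": 0},{"x": 0,"y": 0,"z": 0.7,"rx": 0,"ry": 0,"rz": 0},{"x": 0,"y": 0,"z": 0.7,"rx": 0,"ry": 0,"rz": 0},{"x": 0,"y": 0,"z": 0.7,"rx": 0,"ry": 0,"rz": 0},{"x": 0,"y": 0,"z": 0.4,"rx": 0,"ry": 0,"rz": 0},{"x": 0,"y": 0,"z": 0,"rx": 0,"ry": 0,"rz": 0},{"x": 0,"y": 0,"z": 0,"rx": 0,"ry": 0,"rz": 0}]'

```text
clock: 22.9
tool_pos: [0.5376, -0.3088, 0.1942]
orientation: [180.0, -0.1, 0.0]
force: [0.4, -0.0, -0.7]
opening: 0.0422
gripper_force: 30.0
```

Call:
play_rows --motion '[{"x": 0.3,"y": 0,"z": 0,"rx": 0,"ry": 0,"rz": 0},{"x": 0.4,"y": 0,"z": 0,"rx": 0,"ry": 0,"rz": 0},{"x": 0.4,"y": 0,"z": 0,"rx": 0,"ry": 0,"rz": 0},{"x": 0.4,"y": 0,"z": 0,"rx": 0,"ry": 0,"rz": 0},{"x": 0.4,"y": 0,"z": 0,"rx": 0,"ry": 0,"rz": 0},{"x": 0.3,"y": 0,"z": 0,"rx": 0,"ry": 0,"rz": 0},{"x": 0.2,"y": 0,"z": 0,"rx": 0,"ry": 0,"rz": 0},{"x": 0,"y": 0,"z": 0,"rx": 0,"ry": 0,"rz": 0},{"x": 0,"y": 0,"z": 0,"rx": 0,"ry": 0,"rz": 0},{"x": 0,"y": 0,"z": 0,"rx": 0,"ry": 0,"rz": 0}]'

```text
clock: 24.15
tool_pos: [0.5969, -0.3086, 0.1937]
orientation: [180.0, -0.0, 0.0]
force: [0.2, -0.5, -1.2]
opening: 0.0422
gripper_force: 30.0
```

Call:
play_rows --motion '[{"x": 0.03,"y": 0,"z": 0.2,"rx": 0,"ry": 0,"rz": 0},{"x": 0,"y": 0,"z": 0.25,"rx": 0,"ry": 0,"rz": 0},{"x": 0,"y": 0,"z": 0.25,"rx": 0,"ry": 0,"rz": 0},{"x": 0,"y": 0,"z": 0.2,"rx": 0,"ry": 0,"rz": 0},{"x": 0,"y": 0,"z": 0.09,"rx": 0,"ry": 0,"rz": 0},{"x": 0,"y": 0,"z": 0,"rx": 0,"ry": 0,"rz": 0},{"x": 0,"y": 0,"z": 0,"rx": 0,"ry": 0,"rz": 0},{"x": 0,"y": 0,"z": 0,"rx": 0,"ry": 0,"rz": 0}]'

```text
clock: 25.15
tool_pos: [0.598, -0.3086, 0.1689]
orientation: [180.0, -0.0, 0.0]
force: [-0.6, 0.3, -1.5]
opening: 0.0422
gripper_force: 30.0
```

Call:
play_rows --motion '[{"x": 0,"y": 0,"z": 0.04,"rx": 0,"ry": 0,"rz": 0},{"x": 0,"y": 0,"z": 0,"rx": 0,"ry": 0,"rz": 0},{"x": 0,"y": 0,"z": 0,"rx": 0,"ry": 0,"rz": 0}]'

```text
clock: 25.52
tool_pos: [0.598, -0.3086, 0.1681]
orientation: [180.0, -0.0, 0.0]
force: [-0.1, -0.2, 1.9]
opening: 0.0423
gripper_force: 30.0
```

The key is on the seat (the force has reversed), so I'm opening the fingers.

Call:
play_rows --motion '[{"x": 0,"y": 0,"z": 0,"rx": 0,"ry": 0,"rz": 0},{"x": 0,"y": 0,"z": 0,"rx": 0,"ry": 0,"rz": 0},{"x": 0,"y": 0,"z": 0,"rx": 0,"ry": 0,"rz": 0},{"x": 0,"y": 0,"z": 0,"rx": 0,"ry": 0,"rz": 0},{"x": 0,"y": 0,"z": 0,"rx": 0,"ry": 0,"rz": 0}]' --fingers 0.36

```text
clock: 26.15
tool_pos: [0.5979, -0.3086, 0.1676]
orientation: [-180.0, 0.0, 0.0]
force: [0.4, 0.9, -0.3]
opening: 0.0598
gripper_force: 0.0
```

Call:
play_rows --motion '[{"x": 0,"y": 0,"z": -0.3,"rx": 0,"ry": 0,"rz": 0},{"x": 0,"y": 0,"z": -0.5,"rx": 0,"ry": 0,"rz": 0},{"x": 0,"y": 0,"z": -0.6,"rx": 0,"ry": 0,"rz": 0},{"x": 0,"y": 0,"z": -0.6,"rx": 0,"ry": 0,"rz": 0},{"x": 0,"y": 0,"z": -0.6,"rx": 0,"ry": 0,"rz": 0},{"x": 0,"y": 0,"z": -0.6,"rx": 0,"ry": 0,"rz": 0},{"x": 0,"y": 0,"z": -0.6,"rx": 0,"ry": 0,"rz": 0},{"x": 0,"y": 0,"z": -0.3,"rx": 0,"ry": 0,"rz": 0},{"x": -0.75,"y": 0,"z": 0,"rx": 0,"ry": 0,"rz": 0},{"x": 0,"y": 0,"z": 0,"rx": 0,"ry": 0,"rz": 0},{"x": 0,"y": 0,"z": 0,"rx": 0,"ry": 0,"rz": 0},{"x": 0,"y": 0,"z": 0,"rx": 0,"ry": 0,"rz": 0},{"x": 0,"y": 0,"z": 0,"rx": 0,"ry": 0,"rz": 0},{"x": 0,"y": 0,"z": 0,"rx": 0,"ry": 0,"rz": 0}]'

```text
clock: 27.9
tool_pos: [0.5793, -0.3086, 0.27]
orientation: [-180.0, 0.0, 0.0]
force: [-0.0, 0.3, -0.5]
opening: 0.0597
gripper_force: 0.0
```

```bash
python3 - <<'E'
from h import *
t=cams.snapshot('top'); s=cams.snapshot('scene'); w=cams.snapshot('wrist'); t0=cv2.imread('pics/top0_raw.png'); s0=cv2.imread('pics/scene0_raw.png')
o=np.zeros((600,800,3),np.uint8)
rs=lambda i:cv2.resize(i,(400,300),interpolation=cv2.INTER_CUBIC)
o[:300,:400]=rs(s0[165:285,120:280]); o[:300,400:]=rs(s[165:285,120:280]); o[300:,:400]=rs(w[60:270,10:290+0]); o[300:,400:]=rs(t[110:260,110:310])
cv2.imwrite('pics/f.png',o); print(ctrl.get_obs()['tool_pos'],ctrl.get_obs()['force'],ctrl.get_obs()['clock'])
E
```

```text
[ 0.57918673 -0.30858428  0.27016522] [-0.51585011  0.20391253 -0.08100728] 28.05
```

View pics/f.png

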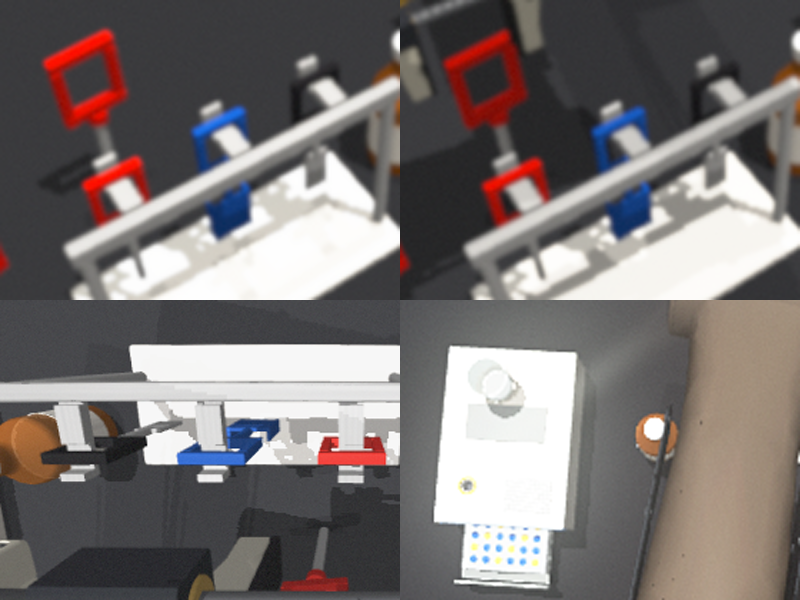

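The final pictures show the key hanging on its hook at the same pixels as at the start. The scoop, spatula, bottle and beaker have not moved, and the tray is out. A short settling wait, then I hand in.

Call:
play_rows --motion '[{"x": 0,"y": 0,"z": -0.3,"rx": 0,"ry": 0,"rz": 0},{"x": 0,"y": 0,"z": 0,"rx": 0,"ry": 0,"rz": 0},{"x": 0,"y": 0,"z": 0,"rx": 0,"ry": 0,"rz": 0},{"x": 0,"y": 0,"z": 0,"rx": 0,"ry": 0,"rz": 0},{"x": 0,"y": 0,"z": 0,"rx": 0,"ry": 0,"rz": 0},{"x": 0,"y": 0,"z": 0,"rx": 0,"ry": 0,"rz": 0},{"x": 0,"y": 0,"z": 0,"rx": 0,"ry": 0,"rz": 0},{"x": 0,"y": 0,"z": 0,"rx": 0,"ry": 0,"rz": 0},{"x": 0,"y": 0,"z": 0,"rx": 0,"ry": 0,"rz": 0},{"x": 0,"y": 0,"z": 0,"rx": 0,"ry": 0,"rz": 0},{"x": 0,"y": 0,"z": 0,"rx": 0,"ry": 0,"rz": 0},{"x": 0,"y": 0,"z": 0,"rx": 0,"ry": 0,"rz": 0}]'

```text
clock: 29.55
tool_pos: [0.5791, -0.3086, 0.2777]
orientation: [-180.0, 0.0, 0.0]
force: [0.3, 0.2, -0.5]
opening: 0.0603
gripper_force: 0.0
```

```bash
python3 -c "
from plant import workorder
print(workorder.close_job())"
```

```text
the job is handed in; nothing more can be done
None
```

I handed the job in at about 29.6 s: the tray is out, the smallest red key hangs on its own hook again, and the last pictures show the scoop, spatula, bottle and beaker unmoved; the hand-in returned no verdict.

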